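# Change over the vise and make up the inspection tray

## Task

The stepped block in the vise is finished: slide the vise's moving jaw well clear of it by its post, lift the block out and stand it upright in the tray. Pull every bore probe that is in the gauge case straight out of its cutout by its grip, easing it so that you do not bend it, and lay it flat in the same tray. Then stand the plain blank upright between the jaws, its narrower width between them and about centred across them, and slide the jaw shut so that it holds the blank against the fixed jaw; leave the tape roll, the green tin and the small clear box alone.

Things in the scene. Friction and masses are not known exactly. Their poses are not given: they have to be found in the camera images.
- case: Gauge case, fixed: dark foam block in a grey shell. Origin on the worktop. The foam reaches from x = +10 to +77 mm (the front face, towards the robot, is at x = +10), y = +-80 mm, z = 0 to 65 mm. Three level tunnels open in the front face with their axes along x at y = -50, 0 and +50 mm and z = 42 mm; each is closed on top and 14 mm across; a sprung pad on one side grips the probe's shaft with about 4 to 5 N, so that drawing a probe out takes about 5 to 12 N.
- probe_1: Bore probe (all three alike, not every one is there): black ribbed grip 60 mm long (x), 18 wide (y), 22 high (z), then a 12 mm steel shaft 52 mm long along +x; mass about 80 g. Origin at the middle of the grip, x towards the tip. At the start its shaft sticks about 42 to 48 mm deep in a tunnel of the case and the grip stands out of the front face towards -x of the case; it is free once drawn about 50 mm towards the case's -x.
- probe_2: Bore probe (all three alike, not every one is there): black ribbed grip 60 mm long (x), 18 wide (y), 22 high (z), then a 12 mm steel shaft 52 mm long along +x; mass about 80 g. Origin at the middle of the grip, x towards the tip. At the start its shaft sticks about 42 to 48 mm deep in a tunnel of the case and the grip stands out of the front face towards -x of the case; it is free once drawn about 50 mm towards the case's -x.
- probe_3: Bore probe (all three alike, not every one is there): black ribbed grip 60 mm long (x), 18 wide (y), 22 high (z), then a 12 mm steel shaft 52 mm long along +x; mass about 80 g. Origin at the middle of the grip, x towards the tip. At the start its shaft sticks about 42 to 48 mm deep in a tunnel of the case and the grip stands out of the front face towards -x of the case; it is free once drawn about 50 mm towards the case's -x.
- probe_1_tip (a point): The end of the shaft of this probe, 80 mm from its origin along +x.
- probe_2_tip (a point): The end of the shaft of this probe, 80 mm from its origin along +x.
- probe_3_tip (a point): The end of the shaft of this probe, 80 mm from its origin along +x.
- vise: Quick-slide vise, fixed: grey bed 175 x 80 mm, its top at z = 22 mm. Origin on the worktop. The fixed jaw (66 mm wide in y, top at z = 50 mm) has its face at x = +45 mm, looking to -x; the moving jaw (62 mm wide, top at z = 48 mm) faces it from the -x side.
- jaw (a joint): Travel of the moving jaw in m, 0 to 0.042; it grows as the jaw slides open towards the vise's -x. The gap between the jaw faces is 36 mm + this value, so about 0.004 is shut on a 40 mm part. It slides with about 5 N of friction and stays where it is left.
- jaw_post (a point): On the moving jaw's upright steel post (14 x 14 mm square, top 94 mm above the worktop, foot at 45 mm): a point on its axis 84 mm above the worktop. The jaw face lies 40 mm from it towards the vise's +x.
- finished_block: Finished aluminium block with milled steps, 48 mm high, 40 (x) x 50 (y) mm; the top 22 mm are narrower, 40 (x) x 34 (y) mm, with two bores in the top; about 0.22 kg. Origin at the centre of its underside, z up. At the start it stands on the vise bed against the fixed jaw, its x along the vise's x.
- blank: Plain aluminium blank without steps, 40 (x) x 50 (y) x 48 mm high, about 0.26 kg. Origin at the centre of its underside, z up. It waits standing on the cutting mat. Its 40 mm go between the jaws.
- tray: Grey open inspection tray on four feet, fixed, 150 (x) x 228 (y) mm outside, walls 4 mm thick. Origin below its centre, on the worktop; the inner floor is at z = 24 mm, the rim at z = 44 mm.
- tape_roll: Yellow tape roll, 67 mm across, 19 mm high, bystander. Origin at the centre of its underside.
- solder_tin: Green round tin, 68 mm across, 23 mm high, bystander. Origin at the centre of its underside.
- parts_box: Small clear box of terminals, 41 x 59 x 22 mm, bystander. Origin at the centre of its underside.

How it is judged:
By the outcome, as a careful person would: the job done as asked, in the order asked, and still so for the second after the job is handed in, with the robot touching nothing.
Of probe_1, probe_2, probe_3 only 2 to 3 are there at a start; the rules pass over those that are not, and their reading is None.
At some moment in a run one of blank may be knocked a few centimetres aside while the robot is not near it.
Once in a run the grip may slacken for a moment while it holds something.
It also fails if it takes over 200 s, if anything falls off the work surface, if the arm or the gripper's body presses on something with over 40 N, if the wrist force passes 120 N, or if a joint passes its speed limit or range.

## Robot

A 6-joint arm with a two-finger parallel gripper is mounted at the origin on a cart in front of the work surface, level with it; the furniture and walls round the work are solid. World frame = base frame: x ahead of the robot, y to its left, z up, the work surface at z = 0. Lengths are in m, angles in rad, forces in N, time in s.
With the tool pointing down it reaches from about 0.375 to 0.975 m from the base axis. Payload 3.8 kg.
Tool frame: the origin (TCP) lies midway between the tips of the shut fingers; the grasp point (between the pads) lies 19 mm behind it; z points along the fingers, y is the line along which they close (so a half turn about z gives the same grasp; the last joint's range is limited). The gripper opens to 88 mm and grips with 3 to 60 N. Pads are 18 mm wide; open, the fingers measure 123 mm over their backs; the gripper's body (75 mm by 187 mm) begins 45 mm behind the grasp point.
Start: joints at [1.181, 0.264, 1.604, -0, 1.274, -0.037], TCP at [0.233, 0.633, 0.239] pointing down, gripper open.
Joint ranges: [-2.63, 2.63], [-0.94, 2.18], [0.31, 2.57], [-1.31, 4.45], [0, 2.66], [-2.55, 2.55]. Speed limits (rad/s): [2.57, 2.57, 3.14, 3.14, 3.14, 3.14].

## Interface

Orientations are given as a rotation vector (axis times angle).
In Python, from cell import manip, inverse_kinematics, cams, order gives the robot as it stands. Calls block until the motion is done:
- manip.move_pose(position, orientation): joint-space move of the TCP to a pose.
- manip.move_linear(position, rate=0.15, rot=None): straight line of the TCP; rot=None keeps the orientation; rate is the mean speed in m/s.
- manip.set_joints(angles): joint-space move.
- manip.set_gripper(opening, force=None): finger opening in m; force is the grip in N (None keeps the last); returns when the fingers have stopped.
- manip.dwell(seconds).
- inverse_kinematics(position, orientation): joint angles nearest the present ones, or None.
- manip.state(): the state.
- cams.capture(name): name is "scene" or "top" or "wrist"; returns a dict with "image" (400x640x3 uint8, blue, green, red), "z_map" (400x640 float32, m along the optical axis (not along the pixel's ray), 0 where there is no reading), "intrinsics" (3x3 intrinsics, pixels), "k1" (the pictures are not rectified: a ray, as slopes to the right and down, at radius r is drawn at 1 + k1 r^2 times it, then the intrinsics apply), "position" and "orientation" of the camera in the world; the wrist camera has in their place "T_tool_cam" (4x4, takes a point from camera to tool coordinates, whose origin is the TCP and whose axes are the flange's). Camera axes: x right, y down, z forward; pixel columns grow to the right and rows downward; lengths in m; the calibration is good to about 2 mm. A picture is of the moment at which its call begins: read the wrist's pose just before it.
A pose or a line that the arm cannot do raises manip.IKError and nothing moves.
- order.close_job(): hands the job in; it is judged then, once.
The state is a dict: "clock": time; "joint_pos": joint angles; "joint_velocities": joint speeds; "tau": joint torques, N m; "tool_pos": TCP position; "tcp_rot": TCP orientation; "contact_force": force on the tool from outside, world axes, zero at the start; "moment": the same for the moment, N m; "gripper_width": finger opening in m; "grasp_force": force on a finger pad.
Only numpy, scipy, OpenCV 4.12 (cv2) and the standard library are available. Lean on these libraries where they do the work, as an engineer would, in place of code of your own. Each camera call takes 0.05 s, during which the arm holds its last target. There are 200 camera calls.

## Working session

There is one attempt and no reset: what is moved stays moved. The work goes in short steps, each a Python script; the robot and the scene stay as the last script left them, time stands still between calls to the robot, and variables do not carry over. Pictures are saved under pics/ and viewed, at most 14 in all, crops included, and the job is handed in when it is done.

```bash
ls; mkdir -p pics
cat > h.py <<'E'
import numpy as np, cv2
from scipy.spatial.transform import Rotation as R
from cell import manip, inverse_kinematics, cams, order
def shot(name):
    s=manip.state(); c=cams.capture(name)
    if name=='wrist':
        T=np.eye(4);T[:3,:3]=R.from_rotvec(s['tcp_rot']).as_matrix();T[:3,3]=s['tool_pos'];T=T@c['T_tool_cam']
    else:
        T=np.eye(4);o=np.array(c['orientation'],float)
        T[:3,:3]=o if o.shape==(3,3) else R.from_rotvec(o).as_matrix();T[:3,3]=c['position']
    c['T']=T; return c
def rays(c,uv):
    uv=np.asarray(uv,float).reshape(-1,1,2)
    n=cv2.undistortPoints(uv,np.array(c['intrinsics']),np.array([c['k1'],0,0,0.]),None,None).reshape(-1,2) if 1 else 0
    return n
def onplane(c,uv,z):
    n=rays(c,uv);d=np.c_[n,np.ones(len(n))]@c['T'][:3,:3].T;o=c['T'][:3,3]
    return o+d*((z-o[2])/d[:,2])[:,None]
def cloud(c):
    h,w=c['z_map'].shape;u,v=np.meshgrid(np.arange(w),np.arange(h))
    n=rays(c,np.stack([u,v],-1).reshape(-1,2));z=c['z_map'].reshape(-1,1)
    P=np.c_[n,np.ones(len(n))]*z@c['T'][:3,:3].T+c['T'][:3,3]
    P[z[:,0]<=0]=np.nan
    return P.reshape(h,w,3)
def down(yaw): # tool z down, tool y axis (closing line) at world angle yaw
    y=np.array([np.cos(yaw),np.sin(yaw),0]);z=np.array([0,0,-1.]);x=np.cross(y,z)
    return R.from_matrix(np.c_[x,y,z]).as_rotvec()
E
python3 - <<'E'
from h import *
s=manip.state();print({k:np.round(v,3) for k,v in s.items()})
for n in ['top','scene']:
    c=shot(n);cv2.imwrite(f'pics/{n}0.png',c['image']);print(n,c['intrinsics'],c['k1'],c['position'],c['orientation'],(c['z_map']>0).mean())
    P=cloud(c);np.save(f'{n}0.npy',P)
print(cams.capture('wrist')['T_tool_cam'])
print(R.from_rotvec(s['tcp_rot']).as_matrix().round(2))
E
```

```text
pics
{'clock': np.float64(0.0), 'joint_pos': array([ 1.181,  0.265,  1.605, -0.   ,  1.274, -0.037]), 'joint_velocities': array([ 0.001,  0.   ,  0.001,  0.002, -0.001, -0.001]), 'tau': array([-1.0000e-03, -5.0210e+01, -3.5688e+01,  7.3000e-02,  2.9000e-02,
       -0.0000e+00]), 'tool_pos': array([0.233, 0.633, 0.237]), 'tcp_rot': array([-5.510e-01, -3.092e+00,  3.000e-03]), 'contact_force': array([ 0.151,  0.178, -0.132]), 'moment': array([ 0.007, -0.003,  0.025]), 'grasp_force': np.float64(0.0), 'gripper_width': np.float64(0.088)}
top [[418.18501979   0.         316.13784233]
 [  0.         418.18501979 194.01114181]
 [  0.           0.           1.        ]] -0.04455521019354827 [ 0.43810056 -0.0738426   1.26199524] [-2.2068034   2.19752656 -0.04500121] 0.99585546875
scene [[403.30816377   0.         317.23620812]
 [  0.         403.30816377 194.17681128]
 [  0.           0.           1.        ]] -0.01749350478699315 [0.36296535 0.66869531 0.68304116] [-0.2393403   2.74347203 -1.32683545] 0.99607421875
[[-7.50682497e-04 -9.52533714e-01 -3.04432193e-01  7.90442672e-02]
 [ 9.99999359e-01 -4.56827476e-04 -1.03648185e-03  3.27439779e-05]
 [ 8.48210921e-04 -3.04432775e-01  9.52533446e-01 -1.47969645e-01]
 [ 0.00000000e+00  0.00000000e+00  0.00000000e+00  1.00000000e+00]]
[[-0.94  0.35 -0.  ]
 [ 0.35  0.94 -0.  ]
 [ 0.   -0.   -1.  ]]
```

View pics/top0.png

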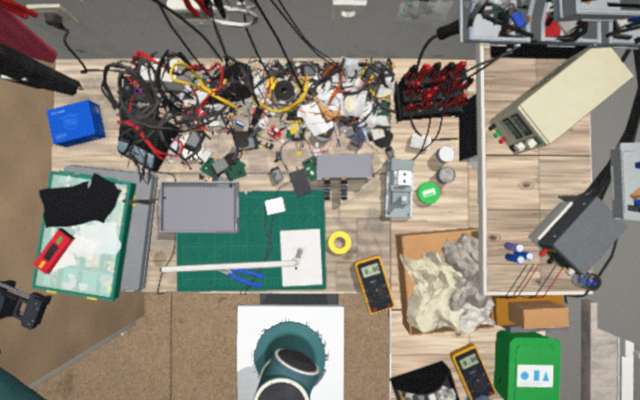

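View pics/scene0.png

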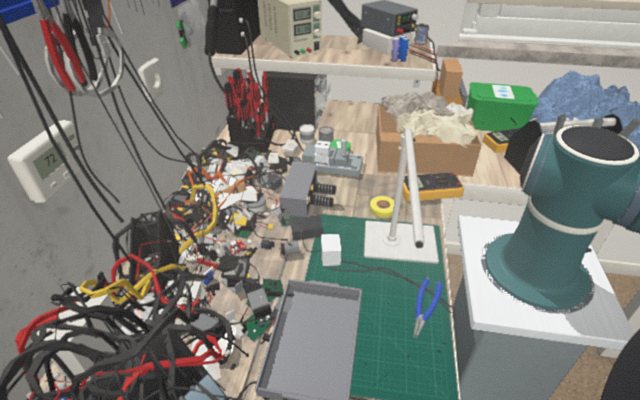

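Run:
```python
from h import *
P=np.load('top0.npy')
for n,(u,v) in dict(tray=(200,207),mat=(250,270),blank=(275,206),case=(344,165),lampbase=(290,270),lamparm=(200,267),lamptop=(299,255),vise=(397,190),tin=(429,192),tape=(340,243),dark=(301,181),meter=(373,283),box=(418,141),post=(403,177),pr1=(330,190),pr2=(343,190),brd=(230,165),redrack=(430,85),box2=(440,280)).items():
    print(n,P[v,u].round(3))
im=cv2.imread('pics/top0.png')
c1=cv2.resize(im[140:300,150:460],None,fx=2.58,fy=2.58,interpolation=cv2.INTER_CUBIC);cv2.imwrite('pics/c1.png',c1)
```

```text
tray [0.447 0.269 0.024]
mat [0.26  0.121 0.01 ]
blank [0.451 0.044 0.051]
case [ 0.569 -0.155  0.063]
lampbase [0.26  0.002 0.008]
lamparm [0.308 0.188 0.309]
lamptop [ 0.325 -0.033  0.2  ]
vise [ 0.499 -0.312  0.044]
tin [ 0.495 -0.413  0.017]
tape [ 0.34  -0.148 -0.003]
dark [ 0.525 -0.031  0.032]
meter [ 0.227 -0.243  0.034]
box [ 0.647 -0.379  0.024]
post [ 0.535 -0.325  0.065]
pr1 [ 0.498 -0.116  0.045]
pr2 [ 0.498 -0.154  0.046]
brd [0.572 0.18  0.028]
redrack [ 0.791 -0.394  0.108]
box2 [ 0.249 -0.416  0.115]
```

View pics/c1.png

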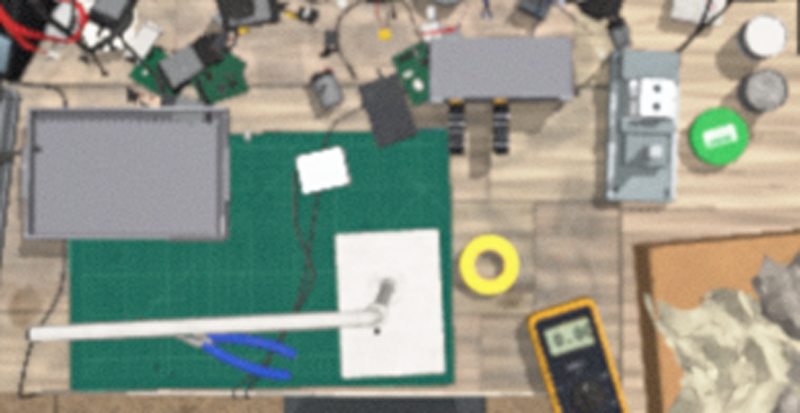

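```bash
cat >> h.py <<'E'
def rect(P,m):
    p=P[m][:,:2].astype(np.float32);r=cv2.minAreaRect(p);return np.round(r[0],4),np.round(r[1],4),round(r[2],1)
def big(m):
    n,l,s,c=cv2.connectedComponentsWithStats(m.astype(np.uint8));return l==1+np.argmax(s[1:,4])
E
python3 - <<'E'
from h import *
P=np.load('top0.npy');im=cv2.imread('pics/top0.png')
x,y,z=P[...,0],P[...,1],P[...,2]
b=lambda x0,x1,y0,y1,z0,z1:(x>x0)&(x<x1)&(y>y0)&(y<y1)&(z>z0)&(z<z1)
print('tray',rect(P,big(b(.3,.62,.12,.42,.014,.06))))
print('blank',rect(P,big(b(.40,.5,.0,.1,.03,.07))))
print('case',rect(P,big(b(.5,.68,-.27,-.05,.053,.08))))
print('vise',rect(P,big(b(.38,.62,-.38,-.27,.012,.1))))
m=b(.25,.4,-.1,.35,.15,.6);print('lamp x',np.nanmin(x[m]),np.nanmax(x[m]),'y',y[m].min(),y[m].max(),'z',np.percentile(z[m],[50,99,100]))
m=b(.4,.7,-.5,.45,.09,.6);print('high stuff',m.sum(),[P[i].round(2) for i in list(zip(*np.where(m)))[::40]])
# kinematics fit
A=[];
from scipy.optimize import least_squares
D=[]
for r in(.4,.5,.6,.7,.8):
  for h in(.1,.25,.35):
    q=inverse_kinematics([r*np.cos(1.181),r*np.sin(1.181),h],down(1.181))
    if q is not None:D.append((r,h,*q))
D=np.array(D);print(D[::3].round(2))
f=lambda p:np.r_[p[0]+p[1]*np.sin(D[:,3]+p[5])+p[2]*np.sin(D[:,3]+D[:,4]+p[6])-D[:,0],p[3]+p[1]*np.cos(D[:,3]+p[5])+p[2]*np.cos(D[:,3]+D[:,4]+p[6])-D[:,1]]
s=least_squares(f,[.05,.45,.45,.1,0,0,0]);print(s.x.round(3),s.cost)
E
```

```text
tray (array([0.498 , 0.2723]), array([0.2954, 0.2466]), 89.3)
blank (array([0.4507, 0.0445]), array([0.0401, 0.0498]), 13.1)
case (array([ 0.564 , -0.1569]), array([0.0696, 0.159 ]), 0.5)
vise (array([ 0.5199, -0.3198]), array([0.2018, 0.085 ]), 1.7)
lamp x 0.29537009446488205 0.33090185449503595 y -0.03846209882552084 0.2817133598693978 z [0.30797106 0.3126961  0.31490423]
high stuff 3132 [array([ 0.7 , -0.48,  0.25]), array([ 0.69, -0.49,  0.25]), array([ 0.69, -0.48,  0.25]), array([ 0.65, -0.5 ,  0.38]), array([ 0.69, -0.48,  0.22]), array([ 0.68, -0.49,  0.25]), array([0.7 , 0.37, 0.13]), array([0.69, 0.42, 0.14]), array([ 0.67, -0.48,  0.25]), array([0.69, 0.38, 0.13]), array([ 0.65, -0.5 ,  0.32]), array([0.69, 0.34, 0.12]), array([ 0.65, -0.5 ,  0.31]), array([0.69, 0.34, 0.12]), array([ 0.65, -0.5 ,  0.33]), array([0.69, 0.34, 0.12]), array([0.68, 0.41, 0.16]), array([ 0.66, -0.48,  0.24]), array([0.68, 0.38, 0.14]), array([0.68, 0.44, 0.13]), array([ 0.68, -0.39,  0.11]), array([0.67, 0.38, 0.16]), array([ 0.65, -0.5 ,  0.27]), array([0.67, 0.34, 0.12]), array([0.67, 0.4 , 
[... 1228 characters left out ...]
5 ,  0.25]), array([ 0.48, -0.48,  0.23]), array([ 0.47, -0.48,  0.22]), array([ 0.47, -0.48,  0.25]), array([ 0.46, -0.48,  0.24]), array([ 0.45, -0.49,  0.25]), array([ 0.44, -0.48,  0.23]), array([ 0.44, -0.49,  0.25]), array([ 0.43, -0.5 ,  0.25]), array([ 0.42, -0.48,  0.25]), array([ 0.41, -0.5 ,  0.25]), array([ 0.4 , -0.48,  0.23])]
[[ 0.4   0.1   1.12 -0.13  2.3  -0.    0.97 -0.06]
 [ 0.5   0.1   1.13  0.07  2.11 -0.    0.97 -0.05]
 [ 0.6   0.1   1.14  0.25  1.9  -0.    1.   -0.04]
 [ 0.7   0.1   1.15  0.42  1.67 -0.    1.06 -0.04]
 [ 0.8   0.1   1.15  0.59  1.41 -0.    1.14 -0.03]]
[ 1.000e-03  5.120e-01  5.660e-01 -8.800e-02  3.275e+00  0.000e+00
  2.000e-03] 9.332567622622315e-09
```

Run:
```python
from h import *
P=np.load('top0.npy');x,y,z=np.moveaxis(P,2,0);m=big((x>.34)&(x<.54)&(y>.12)&(y<.42)&(z>.017)&(z<.06)&(np.ptp(cv2.imread('pics/top0.png').astype(int),axis=2)<30))
print('tray',rect(P,m))
manip.move_pose([.51,-.32,.22],down(-np.pi/2))
s=manip.state();print(s['clock'],s['tool_pos'],s['joint_pos'].round(2))
c=shot('wrist');cv2.imwrite('pics/w1.png',c['image']);Pv=cloud(c);np.save('w1.npy',Pv)
manip.move_pose([.49,-.14,.22],down(-np.pi/2))
c2=shot('wrist');cv2.imwrite('pics/w2.png',c2['image']);np.save('w2.npy',cloud(c2))
cv2.imwrite('pics/w12.png',cv2.resize(np.vstack([c['image'],c2['image']]),(480,600)))
```

```text
tray (array([0.4569, 0.2856]), array([0.2687, 0.1658]), 90.0)
3.6083 [ 0.51042462 -0.31937765  0.21999504] [-0.6   0.14  1.79  0.    1.21  0.97]
```

View pics/w12.png

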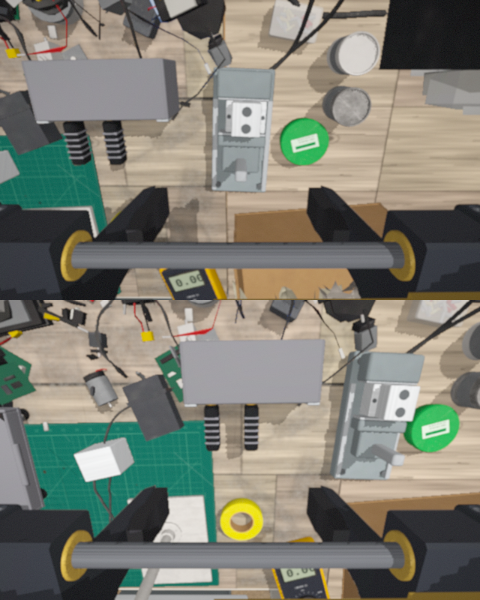

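Run:
```python
from h import *
P=np.load('w1.npy');x,y,z=np.moveaxis(P,2,0)
def q(n,m):
    m=big(m); p=P[m]; print(n,m.sum(),rect(P,m),'med',np.median(p,axis=0).round(4),'x',np.percentile(p[:,0],[1,99]).round(4),'y',np.percentile(p[:,1],[1,99]).round(4),'z',np.percentile(p[:,2],[5,50,95]).round(4))
B=lambda x0,x1,y0,y1,z0,z1:(x>x0)&(x<x1)&(y>y0)&(y<y1)&(z>z0)&(z<z1)
q('vise',B(.38,.64,-.40,-.25,.012,.12))
q('blocktop',B(.48,.6,-.37,-.27,.063,.078))
q('post',B(.42,.52,-.36,-.28,.088,.10))
q('post>55',B(.42,.50,-.36,-.28,.058,.10))
q('jaws',B(.40,.64,-.38,-.26,.040,.055))
q('bed',B(.38,.64,-.38,-.26,.016,.027))
P=np.load('w2.npy');x,y,z=np.moveaxis(P,2,0)
q('casetop',B(.5,.64,-.26,-.05,.056,.075))
im=cv2.imread('pics/w2.png').astype(int)
for r in ((-.13,-.085),(-.18,-.135),(-.24,-.19)):
    m=B(.42,.527,*r,.036,.060)
    if m.sum()>30:q('probe',m)
q('blank',B(.40,.5,.0,.1,.04,.06))
```

```text
vise 14438 (array([ 0.5298, -0.3205]), array([0.2353, 0.1071]), 7.6) med [ 0.5318 -0.3186  0.0468] x [0.4207 0.6378] y [-0.3635 -0.2654] z [0.0232 0.0468 0.0726]
blocktop 1784 (array([ 0.5333, -0.3289]), array([0.034 , 0.0402]), 87.6) med [ 0.5346 -0.329   0.0721] x [0.5139 0.5534] y [-0.3456 -0.3125] z [0.0706 0.0721 0.0733]
post 260 (array([ 0.4725, -0.3226]), array([0.0134, 0.0139]), 87.6) med [ 0.4739 -0.3222  0.0955] x [0.466  0.4794] y [-0.3291 -0.3161] z [0.0902 0.0955 0.0969]
post>55 434 (array([ 0.4725, -0.3225]), array([0.0138, 0.0138]), 86.6) med [ 0.4775 -0.3223  0.0936] x [0.4662 0.4794] y [-0.3292 -0.3159] z [0.062  0.0936 0.0967]
jaws 5938 (array([ 0.5227, -0.3248]), array([0.0658, 0.1323]), 87.7) med [ 0.5506 -0.3241  0.0504] x [0.4604 0.5885] y [-0.3578 -0.2946] z [0.0458 0.0504 0.0528]
bed 3625 (array([ 0.5058, -0.3181]), array([0.0918, 0.177 ]), 87.6) med [ 0.4729 -0.3075  0.0242] x [0.4183 0.5921] y [-0.3655 -0.2812] z [0.0221 0.0242 0.0267]
casetop 16093 (array([ 0.5653, -0.1567]), array([0.0718, 0.1607]), 0.8) med [ 0.568  -0.1566  0.067 ] x [0.5321 0.6001] y [-0.2344 -0.079 ] z [0.0657 0.067  0.0682]
probe 1188 (array([ 0.498 , -0.1076]), array([0.0579, 0.0184]), 0.6) med [ 0.4998 -0.1082  0.0523] x [0.4699 0.5267] y [-0.1166 -0.0986] z [0.0478 0.0523 0.0541]
probe 1140 (array([ 0.4987, -0.1576]), array([0.0567, 0.0183]), 0.5) med [ 0.5003 -0.1571  0.053 ] x [0.4708 0.5268] y [-0.1662 -0.1484] z [0.0503 0.053  0.0544]
blank 2268 (array([0.4516, 0.0433]), array([0.0406, 0.0524]), 12.5) med [0.4537 0.0405 0.0527] x [0.4303 0.4753] y [0.0159 0.0694] z [0.0442 0.0527 0.0539]
```

```bash
cat >> h.py <<'E'
VY=np.radians(-2.4);VX=np.array([np.cos(VY),np.sin(VY),0])
def st(t=''):
    s=manip.state();print(t,'t',round(float(s['clock']),1),'p',s['tool_pos'].round(4),'F',s['contact_force'].round(1),'w',round(float(s['gripper_width']),4),'gf',round(float(s['grasp_force']),1));return s
E
python3 - <<'E'
from h import *
post=np.array([.4727,-.3226,0])
manip.set_gripper(.028,25)
manip.move_pose(post+[0,0,.17],down(VY))
manip.move_linear(post+[0,0,.064],.12);st('at post')
manip.set_gripper(.0,25);s=st('gripped')
p=s['tool_pos']-VX*.034;manip.move_linear(p,.04);s=st('slid')
manip.set_gripper(.028);p=s['tool_pos'].copy();p[2]=.17;manip.move_linear(p,.15)
manip.set_gripper(.07)
manip.move_pose([.533,-.328,.2],down(VY-np.pi/2))
c=shot('wrist');cv2.imwrite('pics/w3.png',c['image']);P=cloud(c);x,y,z=np.moveaxis(P,2,0)
B=lambda x0,x1,y0,y1,z0,z1:(x>x0)&(x<x1)&(y>y0)&(y<y1)&(z>z0)&(z<z1)
print('block',rect(P,big(B(.48,.6,-.37,-.27,.063,.078))))
m=B(.40,.5,-.36,-.28,.085,.10);print('post',m.sum(),rect(P,m) if m.sum()>20 else '')
st()
E
```

```text
at post t 8.1 p [ 0.4734 -0.3231  0.0648] F [0.1 0.1 0.8] w 0.028 gf 0.0
gripped t 8.4 p [ 0.4728 -0.3231  0.065 ] F [-3.2  0.1  5.7] w 0.0136 gf 25.0
slid t 9.4 p [ 0.4394 -0.3217  0.065 ] F [ 4.7 -0.3 -2.4] w 0.014 gf 25.0
block (array([ 0.5335, -0.3289]), array([0.0339, 0.04  ]), 87.4)
post 300 (array([ 0.4403, -0.3211]), array([0.0131, 0.0138]), 87.0)
 t 13.0 p [ 0.5327 -0.3279  0.1998] F [ 0.7 -0.4  0.6] w 0.0698 gf 0.0
```

Run:
```python
from h import *
c=shot('top');print('tray corners',onplane(c,[(160.5,182),(238.4,182),(238.4,232.2),(160.5,232.2)],.044).round(3))
manip.set_gripper(.05)
manip.move_linear([.5335,-.3289,.12],.2,rot=down(VY-np.pi/2))
manip.move_linear([.5335,-.3289,.053],.1)
manip.set_gripper(0,35);st('grip')
manip.move_linear([.5335,-.3289,.18],.12);st('lift')
manip.dwell(.3)
manip.move_pose([.46,.26,.22],down(-np.pi/2));st('tray')
c=shot('wrist');cv2.imwrite('pics/w4.png',c['image']);np.save('w4.npy',cloud(c))
```

```text
tray corners [[0.52  0.382 0.044]
 [0.52  0.152 0.044]
 [0.374 0.15  0.044]
 [0.373 0.379 0.044]]
grip t 15.3 p [ 0.5341 -0.3293  0.0539] F [-0.6  0.6  3.5] w 0.0338 gf 35.0
lift t 16.5 p [ 0.5328 -0.3284  0.1787] F [ 0.1 -0.8 -2.6] w 0.0336 gf 35.0
tray t 18.9 p [0.4605 0.2593 0.2199] F [ 0.6  0.3 -2.1] w 0.034 gf 35.0
```

View pics/w4.png

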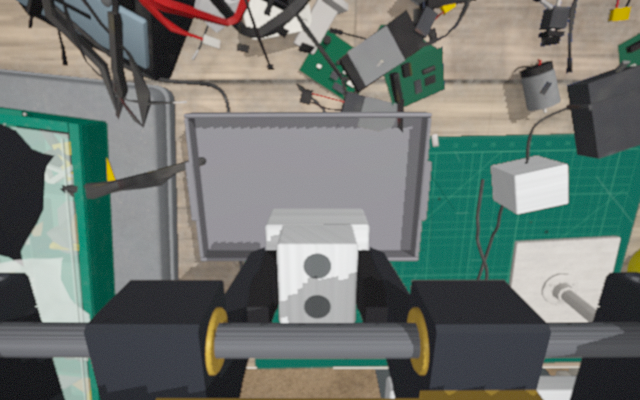

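Run:
```python
from h import *
manip.move_linear([.447,.325,.20],.2,rot=down(-np.pi/2))
st();manip.move_linear([.447,.325,.075],.15)
s=manip.state();z=.0585
manip.move_linear([.447,.325,z],.04);s=st('low')
while s['contact_force'][2]<2 and z>.052:
    z-=.001;manip.move_linear([.447,.325,z],.03);s=st()
manip.set_gripper(.05);manip.move_linear([.447,.325,.15],.15)
manip.set_gripper(.04)
manip.move_pose([.44,.23,.22],down(-np.pi/2))
c=shot('wrist');cv2.imwrite('pics/w5.png',c['image']);P=cloud(c);x,y,z=np.moveaxis(P,2,0)
m=big((x>.4)&(x<.5)&(y>.28)&(y<.37)&(z>.064)&(z<.082));print('block',rect(P,m),np.median(z[m]))
# probes
manip.move_pose([.497,-.13,.2],down(-np.pi/2))
c=shot('wrist');cv2.imwrite('pics/w6.png',c['image']);P=cloud(c);np.save('w6.npy',P);x,y,z=np.moveaxis(P,2,0)
for r in ((-.13,-.085),(-.18,-.135),(-.24,-.19)):
    m=(x>.42)&(x<.527)&(y>r[0])&(y<r[1])&(z>.036)&(z<.060)
    if m.sum()>30:print('probe',m.sum(),rect(P,big(m)),np.median(z[big(m)]))
m=big((x>.5)&(x<.64)&(y>-.26)&(y<-.05)&(z>.056)&(z<.075));print('case',rect(P,m));st()
```

```text
t 19.5 p [0.447  0.3245 0.1997] F [-0.1  0.4 -1.5] w 0.0338 gf 35.0
low t 21.0 p [0.4468 0.3249 0.0581] F [ 0.1  0.3 -1.8] w 0.0337 gf 35.0
 t 21.2 p [0.4471 0.3251 0.0576] F [-0.4 -1.3 -2.6] w 0.0334 gf 35.0
 t 21.5 p [0.447  0.325  0.0565] F [ 0.1 -0.2 -1.7] w 0.0337 gf 35.0
 t 21.8 p [0.4472 0.3252 0.056 ] F [-1.4 -0.8  2.1] w 0.0342 gf 35.0
block (array([0.4469, 0.3248]), array([0.0337, 0.0396]), 89.8) 0.07384014285632223
probe 1285 (array([ 0.4982, -0.1074]), array([0.0576, 0.0186]), 0.7) 0.052417665084185994
probe 1299 (array([ 0.4983, -0.1574]), array([0.0573, 0.0185]), 0.8) 0.05287927348435628
case (array([ 0.5653, -0.1565]), array([0.0719, 0.1602]), 0.6)
 t 25.3 p [ 0.4973 -0.1288  0.1998] F [ 0.9 -0.2 -0.2] w 0.0399 gf 0.0
```

```bash
cat > probe.py <<'E'
from h import *
def pull(x0,y0,a=np.radians(.7)):
    d=-np.array([np.cos(a),np.sin(a),0]);n=np.array([-np.sin(a),np.cos(a),0])
    p=np.array([x0,y0,.0235]);rot=down(a-np.pi/2)
    manip.set_gripper(.032,10)
    manip.move_linear(p+[0,0,.1],.2,rot=rot);manip.move_linear(p,.1);s0=st('at')
    manip.set_gripper(0,12);s=st('soft')
    def null(p):
        for i in range(4):
            manip.dwell(.1);f=manip.state()['contact_force'];fl=np.array([0,f[1],f[2]])
            if np.linalg.norm(fl)<2.5:break
            c=np.clip(fl*.00015,-.0007,.0007);p=p+c;manip.move_linear(p,.02)
        return p
    p=null(p);st('nulled');manip.set_gripper(0,35);p=null(p);st('firm')
    for i in range(13):
        p=p+d*.005;manip.move_linear(p,.03);s=st(i)
        f=s['contact_force']
        if np.hypot(f[1],f[2])>5:p=null(p);st('n')
    p=p+[0,0,.13];manip.move_linear(p,.15);st('up')
E
python3 -c "
from probe import *
pull(.497,-.1074)
c=shot('wrist');cv2.imwrite('pics/w7.png',c['image'])"
```

```text
at t 27.4 p [ 0.4977 -0.1076  0.0242] F [0.2 0.3 0.2] w 0.032 gf 0.0
soft t 27.7 p [ 0.4976 -0.1076  0.0241] F [ 0.6 -0.7  1.3] w 0.018 gf 12.0
nulled t 27.8 p [ 0.4976 -0.1076  0.024 ] F [ 1.6 -0.8  2. ] w 0.018 gf 12.0
firm t 28.5 p [ 0.4975 -0.1076  0.0241] F [ 3.8 -1.1  0.4] w 0.0177 gf 35.0
0 t 28.8 p [ 0.4917 -0.1076  0.0239] F [ 1.5 -1.2  0. ] w 0.0172 gf 35.0
1 t 29.1 p [ 0.4863 -0.1076  0.0238] F [ 2.1 -2.3 -0.1] w 0.0178 gf 35.0
2 t 29.4 p [ 0.4813 -0.1076  0.0238] F [ 2.3 -1.2  0. ] w 0.018 gf 35.0
3 t 29.8 p [ 0.4764 -0.1077  0.0239] F [ 1.1 -1.2 -0.3] w 0.0176 gf 35.0
4 t 30.1 p [ 0.4714 -0.1078  0.0239] F [ 2.4 -2.  -0.2] w 0.0176 gf 35.0
5 t 30.4 p [ 0.4664 -0.1078  0.0239] F [ 0.8 -1.1  0.6] w 0.0174 gf 35.0
6 t 30.7 p [ 0.4604 -0.1076  0.0235] F [-0.8 -0.8 -0.2] w 0.0181 gf 35.0
7 t 31.0 p [ 0.456  -0.1077  0.0236] F [ 0.6  0.6 -0.6] w 0.0176 gf 35.0
8 t 31.3 p [ 0.4517 -0.108   0.024 ] F [ 0.5  0.2 -1. ] w 0.0175 gf 35.0
9 t 31.7 p [ 0.4467 -0.1081  0.024 ] F [ 0.3 -0.1 -1.4] w 0.0175 gf 35.0
10 t 32.0 p [ 0.4417 -0.1082  0.024 ] F [-0.4  0.1 -0.3] w 0.0178 gf 35.0
11 t 32.3 p [ 0.4367 -0.1082  0.024 ] F [ 0.   0.1 -1. ] w 0.0173 gf 35.0
12 t 32.6 p [ 0.4317 -0.1083  0.024 ] F [ 0.3 -1.  -0.9] w 0.0175 gf 35.0
up t 33.6 p [ 0.4312 -0.1081  0.153 ] F [ 0.2  0.5 -1.8] w 0.0172 gf 35.0
```

View pics/w7.png

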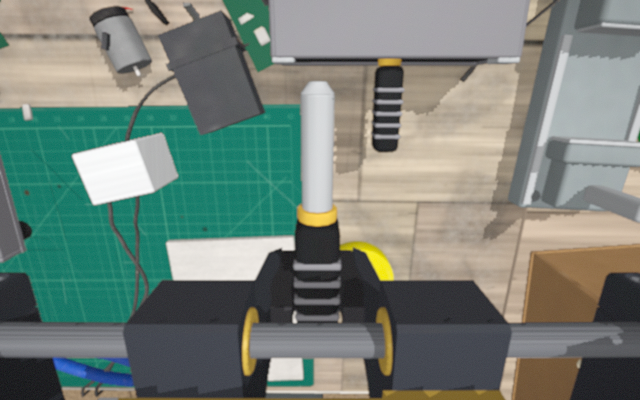

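Run:
```python
from h import *
rot=down(-np.pi/2);X,Y=.423,.195
manip.move_pose([.44,.05,.2],rot)
manip.move_pose([X,Y,.17],rot);st('above')
manip.move_linear([X,Y,.045],.12)
z=.027
manip.move_linear([X,Y,z],.03);s=st()
while s['contact_force'][2]<1.5 and z>.0235:
    z-=.0007;manip.move_linear([X,Y,z],.02);manip.dwell(.1);s=st()
manip.set_gripper(.0,3);st('soft')
manip.set_gripper(.019);manip.dwell(.3);st('rel');manip.set_gripper(.03)
manip.move_linear([X,Y,.15],.12)
manip.move_pose([.42,.24,.22],rot)
c=shot('wrist');cv2.imwrite('pics/w8.png',c['image']);P=cloud(c);x,y,z=np.moveaxis(P,2,0)
m=(x>.38)&(x<.512)&(y>.165)&(y<.29)&(z>.031)&(z<.065);m=big(m);print('probe',rect(P,m),np.percentile(z[m],[5,50,95]))
```

```text
above t 35.0 p [0.4231 0.1936 0.1694] F [-0.7 -0.2 -0.7] w 0.0177 gf 35.0
 t 37.0 p [0.423  0.195  0.0269] F [ 0.2  0.5 -0.6] w 0.0179 gf 35.0
 t 37.3 p [0.4231 0.195  0.0264] F [-0.8  0.5 -1.1] w 0.0175 gf 35.0
 t 37.7 p [0.423  0.195  0.0256] F [ 0.6  0.1 -1.5] w 0.0175 gf 35.0
 t 38.0 p [0.423  0.195  0.0249] F [ 0.1  0.3 -0.8] w 0.0175 gf 35.0
 t 38.4 p [0.4232 0.1951 0.0244] F [0.  0.2 2. ] w 0.0178 gf 36.5
soft t 38.6 p [0.4232 0.1951 0.0244] F [-0.4  0.1  3. ] w 0.0181 gf 5.6
rel t 39.1 p [0.4233 0.1953 0.0244] F [-0.2  2.1  4.6] w 0.0193 gf 2.0
probe (array([0.4506, 0.1952]), array([0.0187, 0.1099]), 89.9) [0.03862486 0.04641059 0.0490363 ]
```

View pics/w8.png

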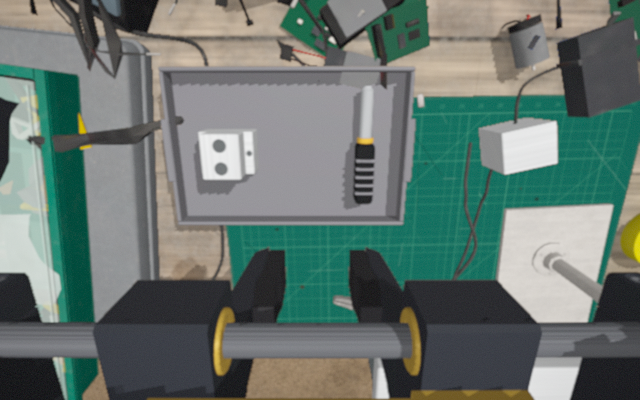

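```bash
sed -i 's/\.0235\])/.033])/; s/s=st(i)/s=manip.state()/' probe.py
python3 - <<'E'
from probe import *
rot=down(-np.pi/2)
manip.move_pose([.49,-.157,.2],rot)
c=shot('wrist');P=cloud(c);x,y,z=np.moveaxis(P,2,0)
m=big((x>.42)&(x<.527)&(y>-.18)&(y<-.135)&(z>.036)&(z<.060));r=rect(P,m);print(r,np.median(z[m]))
pull(.4975,-.1574)
c=shot('wrist');P=cloud(c);x,y,z=np.moveaxis(P,2,0)
cv2.imwrite('pics/w9.png',c['image'])
m=(x>.47)&(x<.53)&(y>-.18)&(y<-.13)&(z>.14)&(z<.2);print('shaft',m.sum(),np.median(P[m],axis=0) if m.any() else '')
X,Y=.423,.255
manip.move_pose([.45,.05,.2],rot);manip.move_pose([X,Y,.17],rot);st('above')
manip.move_linear([X,Y,.045],.12)
z=.030;manip.move_linear([X,Y,z],.03);s=st()
while s['contact_force'][2]<1.5 and z>.0245:
    z-=.0007;manip.move_linear([X,Y,z],.02);manip.dwell(.1);s=st()
manip.set_gripper(.019,5);manip.dwell(.2);manip.set_gripper(.03)
manip.move_linear([X,Y,.15],.12)
manip.move_pose([.44,.12,.22],rot)
c=shot('wrist');cv2.imwrite('pics/w10.png',c['image']);P=cloud(c);x,y,z=np.moveaxis(P,2,0)
m=(x>.38)&(x<.512)&(y>.225)&(y<.285)&(z>.031)&(z<.065);m=big(m);print('probe',rect(P,m),np.percentile(z[m],[5,50,95]))
m=big((x>.38)&(x<.53)&(y>-.06)&(y<.12)&(z>.04)&(z<.06));print('blank',rect(P,m),np.median(P[m],axis=0));st()
E
```

```text
(array([ 0.4986, -0.1572]), array([0.0568, 0.018 ]), 0.5) 0.05297398100106321
at t 44.6 p [ 0.4982 -0.1577  0.0337] F [0.7 0.4 0.3] w 0.0317 gf 0.0
soft t 44.9 p [ 0.4981 -0.1577  0.0336] F [ 1.5 -0.7  0.6] w 0.0181 gf 12.0
nulled t 45.0 p [ 0.4981 -0.1577  0.0335] F [-0.6 -0.8  1.4] w 0.018 gf 12.0
firm t 45.7 p [ 0.498  -0.1576  0.0335] F [ 2.6 -1.2  0.5] w 0.0177 gf 35.0
up t 50.8 p [ 0.4318 -0.1579  0.1624] F [-0.2  0.8 -1. ] w 0.0175 gf 35.0
shaft 3384 [ 0.49362386 -0.15709668  0.1773752 ]
above t 52.6 p [0.4235 0.2537 0.1698] F [-0.5  0.2 -0.3] w 0.0176 gf 35.0
 t 54.4 p [0.4229 0.255  0.0298] F [-0.3  0.3 -0.6] w 0.0175 gf 35.0
 t 54.8 p [0.4231 0.2551 0.0295] F [-1.2 -1.3  1.5] w 0.0177 gf 35.0
 t 55.1 p [0.4233 0.2551 0.0293] F [-1.6 -2.1  5.4] w 0.0178 gf 35.0
probe (array([0.4503, 0.2538]), array([0.0189, 0.1123]), 89.4) [0.03579397 0.04448584 0.04880259]
blank (array([0.4183, 0.0014]), array([0.0406, 0.0504]), 12.6) [0.42035003 0.00297075 0.05290713]
 t 57.8 p [0.4392 0.1206 0.2187] F [ 0.4  0.5 -0. ] w 0.03 gf 0.0
```

View pics/w10.png

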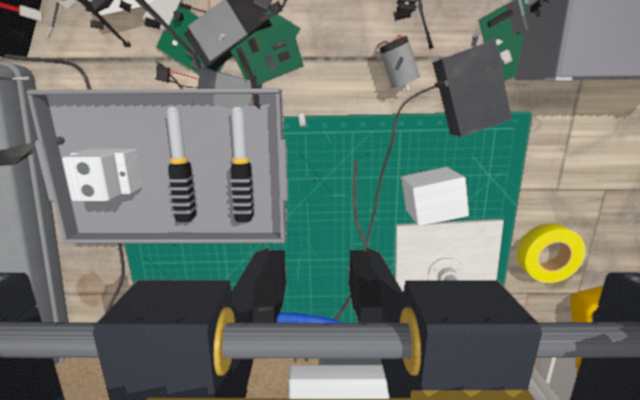

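Run:
```python
from h import *
def look():
    c=shot('wrist');P=cloud(c);x,y,z=np.moveaxis(P,2,0)
    m=big((x>.36)&(x<.53)&(y>-.1)&(y<.12)&(z>.043)&(z<.06));r=rect(P,m);print(r,np.median(z[m]));return r
manip.set_gripper(.068,10)
manip.move_linear([.42,.0014,.2],.2,rot=down(np.radians(-77.4)))
r=look();a=r[2] if r[1][0]<r[1][1] else r[2]-90
assert abs(a)<40
a=np.radians(a);b=np.array([*r[0],0.])
manip.move_linear(b+[0,0,.1],.15,rot=down(a-np.pi/2));manip.move_linear(b+[0,0,.022],.1);st('at')
manip.set_gripper(0,35);st('grip');manip.dwell(.2)
manip.move_linear(b+[0,0,.2],.12);st('lift')
t=np.array([.5075,-.3241,0])+.0225*VX
manip.move_linear([.46,-.02,.2],.15)
manip.move_pose(t+[0,0,.2],down(VY-np.pi/2));st('above vise')
c=shot('wrist');cv2.imwrite('pics/w11.png',c['image']);np.save('w11.npy',cloud(c))
```

```text
(array([0.418 , 0.0012]), array([0.0406, 0.0499]), 12.3) 0.05295443744466838
at t 61.0 p [0.4187 0.0011 0.0225] F [-0.7  0.1  0.6] w 0.0681 gf 0.0
grip t 61.4 p [0.4186 0.0011 0.0226] F [-0.4 -0.1  3.2] w 0.0496 gf 35.0
lift t 63.3 p [0.4174 0.0012 0.1991] F [-0.3 -0.1 -2.1] w 0.0498 gf 35.0
above vise t 64.9 p [ 0.5298 -0.3236  0.1999] F [ 0.7  1.  -3. ] w 0.0499 gf 35.0
```

View pics/w11.png

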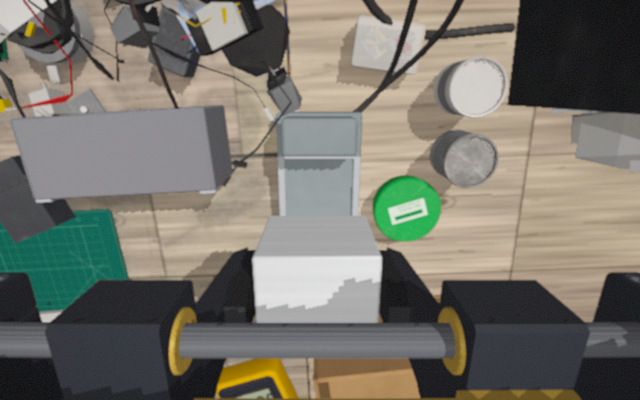

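Run:
```python
from h import *
P=np.load('w11.npy');x,y,z=np.moveaxis(P,2,0)
m=big((x>.5)&(x<.66)&(y>-.38)&(y<-.27)&(z>.043)&(z<.06));print('fixed jaw',rect(P,m),P[m][:,0].min())
m=big((x>.45)&(x<.6)&(y>-.38)&(y<-.27)&(z>.215)&(z<.24));print('held blank top',rect(P,m),np.median(z[m]))
t=np.array([.5075,-.3241,0])+.0225*VX
manip.move_linear(t+[0,0,.08],.15);st()
z=.045;manip.move_linear(t+[0,0,z],.05);s=st()
while s['contact_force'][2]<2 and z>.037:
    z-=.0008;manip.move_linear(t+[0,0,z],.02);manip.dwell(.08);s=st()
manip.set_gripper(.0,6);manip.set_gripper(.066);manip.move_linear(t+[0,0,.2],.15)
c=shot('wrist');cv2.imwrite('pics/w12b.png',c['image']);P=cloud(c);x,y,z=np.moveaxis(P,2,0)
m=big((x>.49)&(x<.6)&(y>-.38)&(y<-.27)&(z>.063)&(z<.078));print('blank',rect(P,m),np.median(z[m]))
m=(x>.40)&(x<.5)&(y>-.36)&(y<-.28)&(z>.085)&(z<.10);print('post',m.sum(),rect(P,m) if m.sum()>20 else '');st()
```

```text
fixed jaw (array([ 0.5714, -0.3267]), array([0.0661, 0.0348]), 87.6) 0.5530598073463389
held blank top (array([ 0.5349, -0.3238]), array([0.0828, 0.0313]), 87.3) 0.23000081146307222
 t 65.9 p [ 0.5309 -0.3254  0.0811] F [ 0.2 -0.1 -1.7] w 0.0498 gf 35.0
 t 66.8 p [ 0.5301 -0.3251  0.0451] F [ 0.2  0.1 -2.3] w 0.0495 gf 35.0
 t 67.1 p [ 0.5301 -0.3252  0.0445] F [ 0.4 -0.3 -2.4] w 0.0498 gf 35.0
 t 67.5 p [ 0.53   -0.325   0.0434] F [ 0.7  0.5 -2.4] w 0.0499 gf 35.0
 t 67.8 p [ 0.53   -0.325   0.0426] F [-1.4 -0.1 -2.1] w 0.0495 gf 35.0
 t 68.1 p [ 0.53   -0.3251  0.0418] F [-0.7 -0.4 -1.9] w 0.0497 gf 35.0
 t 68.5 p [ 0.53   -0.325   0.0417] F [-2.5  2.9  5.8] w 0.0497 gf 35.0
blank (array([ 0.5299, -0.3248]), array([0.05  , 0.0398]), 87.6) 0.07202001469632524
post 307 (array([ 0.4399, -0.3213]), array([0.0131, 0.0142]), 88.3)
 t 70.4 p [ 0.5292 -0.3245  0.1984] F [-0.6 -0.  -0.3] w 0.0664 gf 0.0
```

Run:
```python
from h import *
post=np.array([.4401,-.3213,0])
manip.set_gripper(.028,25)
manip.move_pose(post+[0,0,.17],down(VY));manip.move_linear(post+[0,0,.064],.12)
manip.set_gripper(0,30);s=st('grip')
p0=s['tool_pos'];d=0.028;manip.move_linear(p0+VX*d,.04);s=st('28')
while d<.04:
    d+=.001;manip.move_linear(p0+VX*d,.02);manip.dwell(.08);s=st(d)
    if s['contact_force']@VX<-18:break
manip.set_gripper(.028);p=manip.state()['tool_pos'].copy();p[2]=.2;manip.move_linear(p,.12)
manip.move_pose([.5,-.30,.22],down(-np.pi/2))
c=shot('wrist');cv2.imwrite('pics/w13.png',c['image']);P=cloud(c);x,y,z=np.moveaxis(P,2,0)
m=big((x>.49)&(x<.6)&(y>-.38)&(y<-.27)&(z>.063)&(z<.078));print('blank',rect(P,m),np.median(z[m]))
m=(x>.40)&(x<.5)&(y>-.36)&(y<-.28)&(z>.085)&(z<.10);print('post',m.sum(),rect(P,m) if m.sum()>20 else '');st()
```

```text
grip t 73.9 p [ 0.4402 -0.3218  0.065 ] F [-1.9 -0.1  5.9] w 0.0138 gf 30.0
28 t 74.8 p [ 0.4678 -0.3229  0.065 ] F [-4.6  0.4  3.8] w 0.0136 gf 30.0
0.029 t 75.1 p [ 0.4689 -0.3229  0.065 ] F [-4.6  0.5  4.4] w 0.0138 gf 30.0
0.030000000000000002 t 75.4 p [ 0.4699 -0.323   0.065 ] F [-5.9  0.2  4.9] w 0.0135 gf 30.0
0.031000000000000003 t 75.8 p [ 0.4707 -0.323   0.065 ] F [-5.3  0.8  5.4] w 0.0134 gf 30.0
0.032 t 76.1 p [ 0.4717 -0.3231  0.065 ] F [-5.8  0.5  5.4] w 0.0137 gf 30.0
0.033 t 76.4 p [ 0.4727 -0.3231  0.065 ] F [-5.7  0.4  5.6] w 0.0139 gf 30.0
0.034 t 76.8 p [ 0.4737 -0.3231  0.065 ] F [-6.3  0.5  5.5] w 0.0134 gf 30.0
0.035 t 77.1 p [ 0.4741 -0.3231  0.065 ] F [-7.7  0.   6.2] w 0.0136 gf 30.0
0.036000000000000004 t 77.4 p [ 0.4741 -0.3231  0.065 ] F [-11.    0.    9.6] w 0.0138 gf 30.0
0.037000000000000005 t 77.8 p [ 0.4741 -0.3231  0.0649] F [-13.7   0.2  10. ] w 0.0137 gf 30.0
0.038000000000000006 t 78.1 p [ 0.4741 -0.3231  0.0649] F [-17.4  -0.7  14.3] w 0.0133 gf 30.1
0.03900000000000001 t 78.4 p [ 0.4741 -0.3231  0.0649] F [-20.7  -0.9  15.1] w 0.0135 gf 30.0
blank (array([ 0.5338, -0.3251]), array([0.0502, 0.0403]), 87.5) 0.07203699979574388
post 292 (array([ 0.4743, -0.3224]), array([0.0142, 0.0138]), 0.6)
 t 81.6 p [ 0.4998 -0.3     0.2197] F [-0.2  0.3  0.3] w 0.0283 gf 0.0
```

View pics/w13.png

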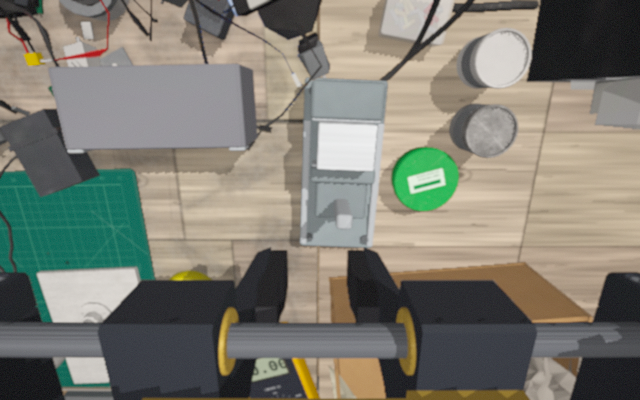

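```bash
python3 -c "
from h import *
print(order.close_job())"
```

```text
the job is handed in; nothing more can be done
None
```

The job is handed in: the finished block stands upright in the tray, both probes that were in the case lie flat beside it (the first was let go about 7 mm above the floor), and the blank is held upright and centred between the shut jaws.

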